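Stand the knocked-over rinse pail up and swing the tap over it

TASK

A square blue pail has been knocked over in the rinse tray of a dye workshop. Stand it back up on its base in the tray by pushing on the lip of its mouth so that it tips up, without lifting it off the mat; then push the tap's swing spout round until its outlet is over the middle of the pail's mouth, ready to fill. Leave everything else where it stands.

Things in the scene. Friction and masses are not known exactly. Their poses are not given: they have to be found in the camera images.
- pail: Open square plastic pail, mid-blue, 120 x 120 mm outside, 150 mm tall, wall 4 mm, about 0.36 kg, empty; a wire bail is folded flat on its own +x side. Origin: centre of the underside of its base; own z points from base to mouth. It starts lying in the tray, own +x side on top, mouth to the tray's right (-y of the station, within 0.2 rad); upright when own z points up.
- pail_mouth (a point): Centre of the pail's mouth, in the plane of the lip, 150 mm from the base along the pail's own z.
- pail_lip (a point): Middle of the outer edge of the lip on the pail's own +x side (own x 60, y 0, z 150 mm): the middle of the uppermost lip while it lies, 126 mm above the work surface. The lip is 7 mm thick and 8 mm tall. Pushed here toward the base, the pail pivots rather than slides on the rubber mat.
- pail_edge (a point): Middle of the base edge on which the pail tips up (own x -60, y 0, z 0 mm), down on the mat while it lies. Tipped about 45 degrees, the pail passes its balance point and drops onto its base by itself; it then stands on the far side of this edge from where the mouth lay.
- station: Fixed rinse station. Steel tray 300 mm (x) by 520 mm (y), rim 24 mm high, black rubber mat inside, top at 6 mm; behind it a steel deck, x 148 to 223 mm, 24 mm high, with the pillar tap at x 188, y 60 mm (radius 14 mm, valve 21 mm, small lever on its -y side up to 155 mm high). Origin: under the tray's centre, on the work surface; x to the deck at the back, y to its left. Place and yaw vary.
- spout (a joint): Turn of the tap's swing spout about the pillar's vertical axis, rad. 0: spout points to the tray's front (-x of the station); positive: toward its left (+y). Range -1.6 to 1.6; starts between 0.8 and 1.2. Stiff swivel (0.12 N m of friction) that stays where it is left; 1 to 2 N on the tube turns it.
- spout_axis (a point): Point on the pillar axis at the height of the axis of the spout's level tube, 280 mm above the work surface. The steel tube is 9 mm in radius and runs level from 20 to 132 mm out from the axis, then bends down to the outlet.
- spout_outlet (a point): Centre of the spout's outlet, facing down, 150 mm from the pillar axis and 235 mm above the work surface; the dark nozzle there is 11 mm in radius.
- mug: White mug, 72 mm wide, 85 mm tall, left of the tray near its front. Bystander. Origin: centre of the underside.
- bottle: Amber bottle with black cap, 60 mm wide, 150 mm tall, left of the tray. Bystander. Origin: centre of the underside.
- jar: Clear jar with steel cap, 68 mm wide, 100 mm tall, left of the tray. Bystander. Origin: centre of the underside.
- cone: Dark blue yarn cone, 84 mm wide, 135 mm tall, right of the tray. Bystander. Origin: centre of the underside.
- tin: Green and silver tin, 74 mm wide, 85 mm tall, right of the tray. Bystander. Origin: centre of the underside.
- brush: Flat dye brush with a wooden handle, 200 mm long and 42 mm wide, lying on the mat along the left rim of the tray. Bystander. Origin: centre of its underside.
There are look-alikes about, which are no part of the job. Leave any orange look-alike of the pail alone.

How it is judged (in metres and radians):
On the way, in this order (a step that is already met when the one before it is completed fails the run):
1. the pail stands upright on its base in the tray (angle between pail's own z axis and vertical below 0.08 rad and height (world z) of pail_mouth above 0.148 m and height (world z) of pail below 0.012 m and x of pail in the frame of station between -0.09 and 0.09 m and y of pail in the frame of station between -0.2 and 0.2 m and linear speed of pail below 0.02 m/s), for 0.3 s.
2. the spout's outlet is over the pail's mouth (horizontal distance between spout_outlet and pail_mouth below 0.04 m), for 0.2 s.
At the end, for the whole second after the job is handed in: The pail stands on its base on the tray's mat, inside the rim (within 0.08 rad of upright), at rest, and the spout, at rest, has its outlet within 40 mm, seen from above, of the centre of the pail's mouth (all of step 1 and horizontal distance between spout_outlet and pail_mouth below 0.04 m and velocity of joint spout between -0.05 and 0.05 rad/s); the robot touches nothing.
It fails at once if the pail is lifted off the tray instead of being tipped about its base edge (height (world z) of pail above 0.088 m or (angle between pail's own z axis and vertical below 0.3 rad and height (world z) of pail above 0.045 m)).
It fails at once if another thing is shifted by more than 20 mm or tipped (distance of any of mug, bottle, jar, cone, brush, tin from where it was at the start of the episode above 0.02 m or angle between any of mug, bottle, jar, cone, brush, tin's own z axis and vertical above 0.35 rad).
It also fails if it takes over 56 s, if anything falls off the work surface, if the arm or the gripper's body presses on something with over 40 N, if the wrist force passes 120 N, or if a joint passes its speed limit or range.

ROBOT

A 6-joint arm with a two-finger parallel gripper is mounted at the origin on the work surface. World frame = base frame: x ahead of the robot, y to its left, z up, the work surface at z = 0. Lengths are in m, angles in degrees, forces in N, time in s.
With the tool pointing down it reaches from about 0.35 to 0.875 m from the base axis. Payload 4.2 kg.
Tool frame: the origin (TCP) lies on the centre line of the jaws, within the pads' length; the fingertips stand 19 mm ahead of it and the grasp point (between the pads) is the TCP; z points along the fingers, y is the line along which they close (so a half turn about z gives the same grasp; the last joint's range is limited). The gripper opens to 87 mm and grips with 3 to 60 N. Pads are 19 mm wide; open, the fingers measure 117 mm over their backs; the gripper's body (75 mm by 190 mm) begins 51 mm behind the grasp point.
Start: joints at [-56.975, 22.042, 0.453, 0, -68.411, -14.817], TCP at [0.195, -0.594, 0.242] pointing down, gripper open.
Joint ranges: [-179.83, 179.83], [-69.29, 118.12], [-61.27, 80.66], [-181.25, 117.63], [-171.15, -9.14], [-177.46, 177.46]. Speed limits (degrees/s): [159.86, 159.86, 180, 180, 180, 180].

INTERFACE

Orientations are given as a 3x3 rotation matrix whose columns are the frame's x, y, z axes.
In Python, from station import sense, capture, finish_job, search_frame, masks_of gives the robot as it stands.
- The arm moves only by the tool drive_tool, never from a script. Its argument "rows" is a list of rows, each a list of 7 numbers: the opening in per cent of the stroke, from 0 (shut) to 100 (fully open), then the shift along the world's x, y, z in mm, then the turn, a rotation vector about the world's x, y, z in rad. In form: [[fingers, dx, dy, dz, wx, wy, wz], ...]. A call has 1 to 5 rows; each row shifts and turns the commanded pose from where the row before left it; what a row does not reach is not made up. A row lasts 1/12 s, in which the tool goes at most 41.7 mm and 7.16 degrees, less where a joint would pass 70% of its speed; a pose out of reach is approached as far as the arm can. A call is refused whole if a number of a shift passes 41.7 or a number of a turn 0.125, either way. A call with a gripper value outside its range is refused whole. The fingers move at their own pace and stop on an object; the grip force is fixed at half the most. Time passes only in rows, so rows that do not move let the fingers close. It gives the time, the measured TCP pose, the force, the opening and the grip force at its end, in the units of the state.
- sense(): the state, without advancing time (a new reading comes with each control period).
- capture(name): name is "scene" or "top" or "wrist"; returns a dict with "frame" (400x640x3 uint8, red, green, blue), "z_map" (400x640 float32, m along the optical axis (not along the pixel's ray), 0 where there is no reading), "fx", "fy", "cx", "cy" (pixels), "distortion" ([k1, k2, p1, p2, k3] as OpenCV has them; the pictures are not rectified), "R" (3x3) and "t" (3): a world point X has camera coordinates R X + t; the wrist camera has in their place "T_tool_cam" (4x4, takes a point from camera to tool coordinates, whose origin is the TCP and whose axes are the flange's). Camera axes: x right, y down, z forward; pixel columns grow to the right and rows downward; lengths in m; the calibration is good to about 2 mm. A picture is of the moment at which its call begins: read the wrist's pose just before it.
- finish_job(): hands the job in; it is judged then, once.
Trained networks look in a picture, given as the dict that the camera call returned (one of the last four; its "shot" number tells which), for a name from the list of things; names that differ only in an ending like _2 or _b are one class to them, and where a whole thing is asked for, a point or a joint stands for the part that bears it (a point fixed in the world has none). Each returns a list of dicts, best first, with "p" (0 to 1); they miss things now and then, are a little off and sometimes report something else, mostly with a low value. They report only what shows in the picture. A call takes as long as a camera call. They do not tell look-alikes from the thing itself.
- search_frame(label, picture): "xy" ([column, row] in pixels, amid what is visible of it).
- masks_of(label, picture): "region" (400x640 bool, what is visible of it) and "xy" ([column, row] in pixels, amid what is visible of it).
The state is a dict: "time_s": time; "joints": joint angles; "joint_velocities": joint speeds; "effort": joint torques, N m; "tcp_pos": TCP position; "ee_rot": TCP orientation; "wrist_force": force on the tool from outside, world axes, zero at the start; "moment": the same for the moment, N m; "gripper_width": opening from 0.0 (shut) to 1.0 (fully open); "gripper_force": force on a finger pad.
Only numpy, scipy, OpenCV 4.12 (cv2) and the standard library are available. Lean on these libraries where they do the work, as an engineer would, in place of code of your own. Each camera call takes 0.05 s, during which the arm holds its last target. There are 200 camera calls.

## Working session

There is one attempt and no reset: what is moved stays moved. The work goes in short steps, Python scripts to look and compute and a tool call to move; the robot and the scene stay as the last step left them, time stands still between calls to the robot, and variables do not carry over. Pictures are saved under pics/ and viewed, at most 10 in all, crops included, and the job is handed in when it is done.

Besides the shell and the picture viewer there is one more tool, called after ">>>" in YAML: its name, and indented under it one key for each argument. drive_tool: Moves the arm, as the interface text tells. Its arguments: {"type":"object","properties":{"rows":{"type":"array"}},"required":["rows"]}

```bash
mkdir -p pics
cat > h.py <<'E'
import numpy as np, cv2
from station import sense, capture, finish_job, search_frame, masks_of
def cloud(p, mask=None):
    K=np.array([[p["fx"],0,p["cx"]],[0,p["fy"],p["cy"]],[0,0,1]]); z=p["z_map"]
    m=(z>0) if mask is None else (mask&(z>0))
    v,u=np.nonzero(m)
    n=cv2.undistortPoints(np.stack([u,v],1).astype(np.float64)[:,None],K,np.array(p["distortion"],float))[:,0]
    c=np.c_[n,np.ones(len(n))]*z[v,u][:,None]
    R=np.array(p["R"]);t=np.array(p["t"])
    return (c-t)@R, np.stack([u,v],1)
E
python3 - <<'E'
from h import *
for n in ("scene","top"):
    p=capture(n); cv2.imwrite(f"pics/{n}0.png",p["frame"][:,:,::-1])
    print(n,"cam at",np.round(-np.array(p["R"]).T@p["t"],3))
    for l in ("pail","spout","station","mug","bottle","jar","cone","tin","brush"):
        for d in masks_of(l,p)[:3]:
            X,_=cloud(p,d["region"])
            if len(X)<5: print(l,d["p"],"few");continue
            print(l,round(d["p"],2),np.round(d["xy"]),len(X),np.round(np.median(X,0),3),np.round(np.percentile(X,[2,98],axis=0),3).tolist())
E
```

```text
scene cam at [ 1.239 -0.137  0.95 ]
pail 0.96 [284. 240.] 3279 [ 0.533 -0.107  0.122] [[0.433, -0.178, 0.014], [0.546, -0.034, 0.129]]
pail 0.63 [437. 164.] 2506 [0.26  0.413 0.098] [[0.172, 0.345, 0.005], [0.309, 0.517, 0.123]]
spout 0.65 [361. 214.] 857 [0.626 0.065 0.279] [[0.363, 0.006, 0.007], [0.657, 0.18, 0.291]]
spout 0.61 [282. 240.] 3200 [ 0.534 -0.107  0.122] [[0.435, -0.177, 0.018], [0.546, -0.036, 0.13]]
station 0.56 [327. 266.] 15565 [0.569 0.009 0.011] [[0.283, -0.278, 0.003], [0.687, 0.232, 0.284]]
station 0.43 [391. 238.] 615 [0.504 0.199 0.024] [[0.383, 0.176, 0.007], [0.569, 0.219, 0.029]]
mug 0.94 [429. 207.] 624 [0.408 0.341 0.06 ] [[0.371, 0.318, 0.003], [0.443, 0.386, 0.087]]
jar 0.61 [446. 256.] 899 [0.607 0.313 0.075] [[0.565, 0.29, 0.004], [0.622, 0.35, 0.103]]
cone 0.83 [190. 246.] 1098 [ 0.48 -0.36  0.08] [[0.443, -0.397, 0.007], [0.495, -0.329, 0.137]]
tin 0.9 [201. 214.] 764 [ 0.352 -0.344  0.074] [[0.297, -0.382, 0.002], [0.368, -0.315, 0.089]]
tin 0.43 [445. 253.] 923 [0.606 0.313 0.074] [[0.564, 0.29, 0.005], [0.622, 0.349, 0.103]]
tin 0.4 [358. 216.]
[... 629 characters left out ...]
, -0.272, 0.0], [0.666, 0.237, 0.283]]
mug 0.6 [195. 212.] 739 [0.411 0.361 0.032] [[0.378, 0.315, -0.0], [0.442, 0.402, 0.087]]
bottle 0.87 [203. 180.] 594 [0.492 0.334 0.1  ] [[0.469, 0.315, -0.002], [0.524, 0.37, 0.153]]
jar 0.61 [210. 150.] 616 [0.584 0.313 0.097] [[0.559, 0.288, 0.013], [0.616, 0.348, 0.105]]
cone 0.78 [462. 195.] 818 [ 0.455 -0.351  0.108] [[0.422, -0.391, 0.003], [0.498, -0.329, 0.137]]
tin 0.56 [458. 246.] 811 [ 0.33  -0.341  0.083] [[0.296, -0.388, -0.002], [0.366, -0.314, 0.09]]
tin 0.47 [370. 186.] 2882 [ 0.484 -0.104  0.123] [[0.43, -0.178, 0.017], [0.544, -0.032, 0.131]]
brush 0.61 [253. 186.] 773 [0.496 0.203 0.024] [[0.383, 0.179, 0.015], [0.567, 0.219, 0.03]]
```

Run:
```python
from h import *
p=capture("top")
cv2.imwrite("pics/topcrop.png",cv2.resize(p["frame"][60:330,100:500,::-1],(800,540)))
d=masks_of("pail",p)[0]; X,uv=cloud(p,d["region"])
hsv=cv2.cvtColor(p["frame"],cv2.COLOR_RGB2HSV)
for d in masks_of("pail",p)[:2]: print(d["xy"],np.median(hsv[d["region"]],0))
T=X[(X[:,2]>.112)&(X[:,2]<.14)]
r=cv2.minAreaRect((T[:,:2]*1000).astype(np.float32)); print("pail top",len(T),r,np.round(cv2.boxPoints(r)))
print("z hi near lip",np.percentile(X[:,2],[50,90,99]))
# tray rim
A,uv=cloud(p)
s=(A[:,2]>.018)&(A[:,2]<.030)&(abs(A[:,0]-.5)<.24)&(abs(A[:,1])<.29)
m=np.zeros((400,640),np.uint8); m[uv[s,1],uv[s,0]]=1
n,l,st,c=cv2.connectedComponentsWithStats(m); k=1+np.argmax(st[1:,4])
B=A[l[uv[:,1],uv[:,0]]==k]
r=cv2.minAreaRect((B[:,:2]*1000).astype(np.float32)); print("station rim",len(B),r,np.round(cv2.boxPoints(r)))
# spout tube
S=A[(A[:,2]>.26)&(A[:,2]<.31)&(A[:,0]>.5)&(A[:,0]<.75)&(abs(A[:,1])<.25)]
r=cv2.minAreaRect((S[:,:2]*1000).astype(np.float32)); print("spout",len(S),r,np.round(cv2.boxPoints(r)), S[:,2].max())
M=A[(A[:,0]>.35)&(A[:,0]<.65)&(abs(A[:,1])<.2)&(A[:,2]<.012)]; print("mat z",np.median(M[:,2]))
```

```text
[371.1, 186.1] [103. 173. 207.]
[163.1, 278.5] [ 18. 222. 232.]
pail top 2594 ((488.82464599609375, -106.12176513671875), (150.67947387695312, 120.06349182128906), 89.84178161621094) [[ 429. -181.]
 [ 549. -182.]
 [ 549.  -31.]
 [ 429.  -31.]]
z hi near lip [0.12335076 0.12757882 0.13215603]
station rim 3622 ((481.4529113769531, -42.1346435546875), (472.3470764160156, 374.8140869140625), 81.6544418334961) [[ 262. -249.]
 [ 633. -303.]
 [ 701.  164.]
 [ 330.  219.]]
spout 565 ((614.7947998046875, 90.70275115966797), (19.117172241210938, 166.62527465820312), 21.440210342407227) [[575. 165.]
 [636.  10.]
 [654.  17.]
 [593. 172.]] 0.29419898973462283
mat z 0.0058932921796710355
```

View pics/scene0.png

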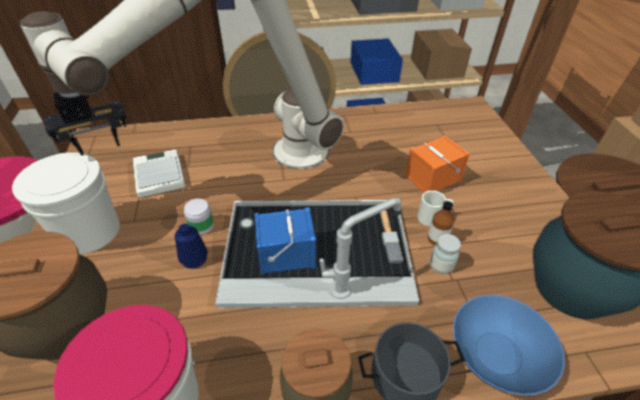

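View pics/topcrop.png

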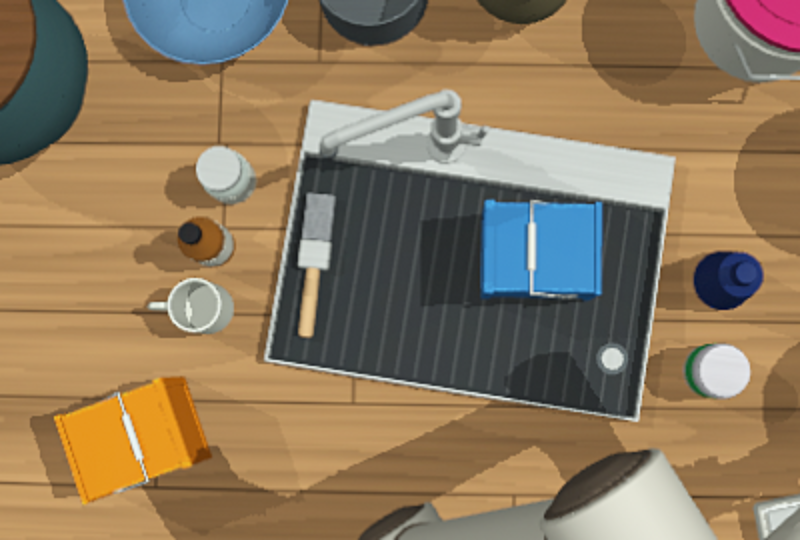

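The scene picture shows the lying blue pail at (284,240), with its thick lip on the left. The tap is at (343,250) and its spout runs to (397,204). In the top crop the pail covers (483–602, 200–297) with its mouth to the right, and the brush is at (315,265).

Things that could pass for the pail:
- orange pail, scene (437,164), ruled out
- blue bowl, scene (512,345)
- dark blue cone, scene (190,246)
- blue crates on the shelf, scene (375,60)

I choose the mid-blue square pail at scene (284,240); the top crop confirms it.

Run:
```python
from h import *
from scipy.optimize import least_squares
s=sense(); print(np.round(s["ee_rot"],3).tolist(), s["gripper_width"])
p=capture("top"); q=capture("scene")
d=masks_of("pail",p)[0]; X,_=cloud(p,d["region"])
for y in np.arange(-.19,-.02,.01):
    k=abs(X[:,1]-y)<.005; print(round(y,2),k.sum(),np.round(np.percentile(X[k,2],[50,90]) if k.any() else 0,4),end='; ')
print()
A=np.r_[cloud(p)[0],cloud(q)[0]]
# rim + deck top height points -> fit pose by distance to the frame/deck
S=A[(A[:,2]>.019)&(A[:,2]<.029)&(A[:,0]>.25)&(A[:,0]<.75)&(abs(A[:,1])<.33)]
def res(v):
    c,sn=np.cos(v[2]),np.sin(v[2]); d=S[:,:2]-v[:2]
    x=d@[c,sn]; y=d@[-sn,c]
    rim=np.hypot(np.maximum(abs(x)-150,0) if 0 else 0,np.minimum(abs(abs(x)-.148)+np.maximum(abs(y)-.26,0),abs(abs(y)-.258)+np.maximum(abs(x)-.15,0)))
    deck=np.maximum(abs(x-.1855)-.0375,0)+np.maximum(abs(y)-.26,0)
    return np.minimum(rim,deck)
best=min((least_squares(res,[x,y,a],loss="soft_l1",f_scale=.003) for x in(.45,.48) for y in(-.04,0) for a in(-.15,-.08)),key=lambda r:r.cost)
x,y,a=best.x; print("station",best.x,np.median(best.fun),best.cost)
R=np.array([[np.cos(a),-np.sin(a)],[np.sin(a),np.cos(a)]])
ax=best.x[:2]+R@[.188,.06]; print("axis",ax)
for n,P in(("top",p),("scene",q)):
    B=cloud(P)[0]; T=B[(B[:,2]>.265)&(B[:,2]<.295)&(np.hypot(*(B[:,:2]-ax).T)<.17)]
    D=T[:,:2]-ax; r=np.hypot(*D.T); k=(r>.04)&(r<.13)
    ang=np.median(np.arctan2(D[k,1],D[k,0])); print(n,"tube",k.sum(),"world deg",np.degrees(ang),"joint",np.pi-0-ang+a if 0 else (a+np.pi-ang),"rmax",np.percentile(r,99))
    L=B[(B[:,2]>.2)&(B[:,2]<.26)&(np.hypot(*(B[:,:2]-ax).T)<.17)]; print(np.round(np.median(L,0),3))
print("pail in st", R.T@(np.array([.489,.029])-best.x[:2]))
```

```text
[[-0.95, -0.312, 0.0], [-0.312, 0.95, -0.0], [-0.0, -0.0, -1.0]] 1.0011742727437325
-0.19 0 0; -0.18 0 0; -0.17 0 0; -0.16 0 0; -0.15 0 0; -0.14 0 0; -0.13 0 0; -0.12 0 0; -0.11 0 0; -0.1 0 0; -0.09 0 0; -0.08 0 0; -0.07 0 0; -0.06 0 0; -0.05 0 0; -0.04 0 0; -0.03 0 0; 
station [ 0.44302026 -0.03724424 -0.12765446] 0.0 0.1665204530039474
axis [ 0.63712903 -0.00166636]
top tube 317 world deg 103.41336756536501 joint 1.209034439267994 rmax 0.16855759697339803
[0.633 0.019 0.249]
scene tube 296 world deg 101.55112807272515 joint 1.241536649875228 rmax 0.16703507486606406
[0.649 0.02  0.243]
pail in st [0.03717219 0.07155882]
```

>>> drive_tool:
  rows:
    - [0, 24, 31, 0, 0, 0, -0.065]
    - [0, 24, 31, 0, 0, 0, -0.065]
    - [0, 24, 31, 0, 0, 0, -0.065]
    - [0, 24, 31, 0, 0, 0, -0.065]
    - [0, 24, 31, 0, 0, 0, -0.057]

```text
time_s: 1.72
tcp_pos: [0.316, -0.4373, 0.2417]
ee_rot: [[-1.0, 0.003, 0.0], [0.003, 1.0, -0.0], [-0.0, -0.0, -1.0]]
wrist_force: [0.9, -1.4, 0.3]
gripper_width: 0.708
gripper_force: 0.0
```

>>> drive_tool:
  rows:
    - [0, 24, 31, 0, 0, 0, 0]
    - [0, 24, 31, 0, 0, 0, 0]
    - [0, 24, 31, 0, 0, 0, 0]
    - [0, 24, 31, 0, 0, 0, 0]
    - [0, 24, 31, 0, 0, 0, 0]

```text
time_s: 2.13
tcp_pos: [0.4362, -0.282, 0.242]
ee_rot: [[-1.0, -0.001, 0.001], [-0.001, 1.0, -0.0], [-0.001, -0.0, -1.0]]
wrist_force: [0.4, -0.4, -0.7]
gripper_width: 0.324
gripper_force: 0.0
```

>>> drive_tool:
  rows:
    - [0, 27, 34, 0, 0, 0, 0]
    - [0, 27, 34, 0, 0, 0, 0]
    - [0, 0, 0, 0, 0, 0, 0]

```text
time_s: 2.38
tcp_pos: [0.4911, -0.2141, 0.2417]
ee_rot: [[-1.0, -0.007, 0.003], [-0.007, 1.0, 0.0], [-0.003, 0.0, -1.0]]
wrist_force: [-0.1, -1.0, 0.2]
gripper_width: 0.097
gripper_force: 0.0
```

>>> drive_tool:
  rows:
    - [0, 0, -4, -30, 0, 0, 0]
    - [0, 0, 0, -35, 0, 0, 0]
    - [0, 0, 0, -35, 0, 0, 0]
    - [0, 0, 0, -27, 0, 0, 0]
    - [0, 0, 0, 0, 0, 0, 0]

```text
time_s: 2.8
tcp_pos: [0.4831, -0.2215, 0.1092]
ee_rot: [[-1.0, 0.001, -0.012], [0.0, 1.0, 0.003], [0.012, 0.003, -1.0]]
wrist_force: [-0.2, 0.1, -0.5]
gripper_width: -0.001
gripper_force: 0.0
```

>>> drive_tool:
  rows:
    - [0, 0, 6, 0, 0, 0, 0]
    - [0, 0, 5, 0, 0, 0, 0]
    - [0, 0, 4, 0, 0, 0, 0]
    - [0, 0, 4, 0, 0, 0, 0]
    - [0, 0, 4, 0, 0, 0, 0]

```text
time_s: 3.22
tcp_pos: [0.488, -0.199, 0.1162]
ee_rot: [[-1.0, -0.001, 0.003], [-0.001, 1.0, -0.0], [-0.003, -0.0, -1.0]]
wrist_force: [0.6, 0.3, 0.1]
gripper_width: 0.005
gripper_force: 0.0
```

>>> drive_tool:
  rows:
    - [0, 0, 4, 0, 0, 0, 0]
    - [0, 0, 5, 3, 0, 0, 0]
    - [0, 0, 5, 5, 0, 0, 0]
    - [0, 0, 5, 5, 0, 0, 0]
    - [0, 0, 5, 5, 0, 0, 0]

```text
time_s: 3.63
tcp_pos: [0.4873, -0.1754, 0.1336]
ee_rot: [[-1.0, -0.001, 0.0], [-0.001, 1.0, -0.001], [-0.0, -0.001, -1.0]]
wrist_force: [-1.3, -3.3, 2.0]
gripper_width: 0.012
gripper_force: 1.7
```

Run:
```python
from h import *
p=capture("scene"); cv2.imwrite("pics/s1.png",cv2.resize(p["frame"][150:320,180:440,::-1],(780,510)))
```

```text
(no output)
```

View pics/s1.png

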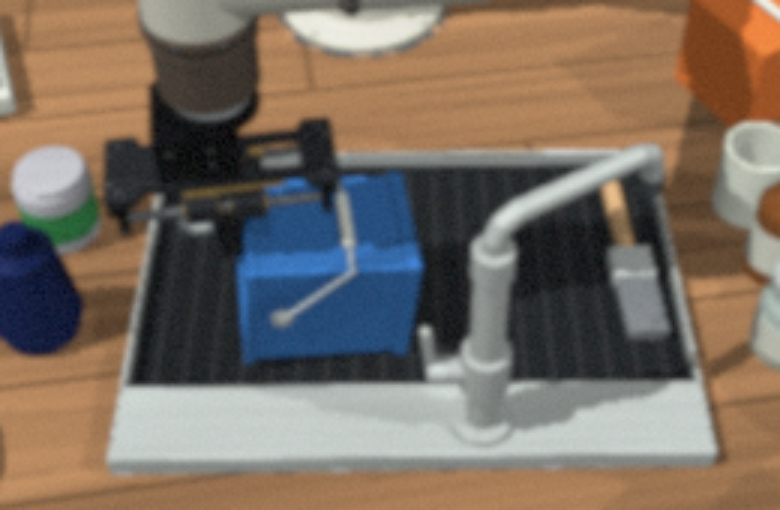

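The fingers press on the lip at crop (240,235) with about 3 N, and the pail is starting to tip. I continue along the arc.

>>> drive_tool:
  rows:
    - [0, 0, 6, 6, 0, 0, 0]
    - [0, 0, 6, 6, 0, 0, 0]
    - [0, 0, 6, 5, 0, 0, 0]
    - [0, 0, 6, 5, 0, 0, 0]
    - [0, 0, 6, 4, 0, 0, 0]

```text
time_s: 4.1
tcp_pos: [0.4873, -0.1447, 0.1592]
ee_rot: [[-1.0, -0.001, 0.001], [-0.001, 1.0, 0.0], [-0.001, 0.0, -1.0]]
wrist_force: [0.2, -1.0, 1.8]
gripper_width: 0.005
gripper_force: 1.0
```

Run:
```python
from h import *
p=capture("scene"); cv2.imwrite("pics/s2.png",cv2.resize(p["frame"][150:320,180:440,::-1],(780,510)))
```

```text
(no output)
```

View pics/s2.png

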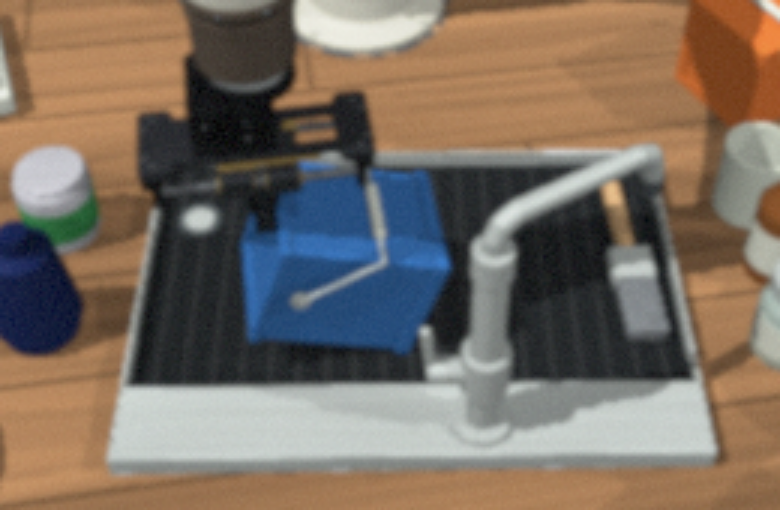

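The pail is tipped about 18°, pivoting on its edge at crop (400,350). I continue.

>>> drive_tool:
  rows:
    - [0, 0, 6, 5, 0, 0, 0]
    - [0, 0, 6, 4, 0, 0, 0]
    - [0, 0, 6, 4, 0, 0, 0]
    - [0, 0, 6, 3, 0, 0, 0]
    - [0, 0, 6, 3, 0, 0, 0]

```text
time_s: 4.57
tcp_pos: [0.4869, -0.1147, 0.1777]
ee_rot: [[-1.0, -0.001, -0.001], [-0.001, 1.0, 0.0], [0.001, 0.0, -1.0]]
wrist_force: [-0.8, 0.7, 0.5]
gripper_width: 0.009
gripper_force: 0.2
```

>>> drive_tool:
  rows:
    - [0, 0, 5, 3, 0, 0, 0]
    - [0, 0, 5, 2, 0, 0, 0]
    - [0, 0, 5, 2, 0, 0, 0]
    - [0, 0, 5, 2, 0, 0, 0]
    - [0, 0, 4, 1, 0, 0, 0]

```text
time_s: 4.98
tcp_pos: [0.4872, -0.0909, 0.1878]
ee_rot: [[-1.0, -0.001, 0.0], [-0.001, 1.0, 0.0], [-0.0, 0.0, -1.0]]
wrist_force: [-0.0, -0.8, -0.9]
gripper_width: 0.002
gripper_force: 0.2
```

Run:
```python
from h import *
p=capture("scene"); cv2.imwrite("pics/s3.png",cv2.resize(p["frame"][150:320,180:440,::-1],(780,510)))
```

```text
(no output)
```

View pics/s3.png

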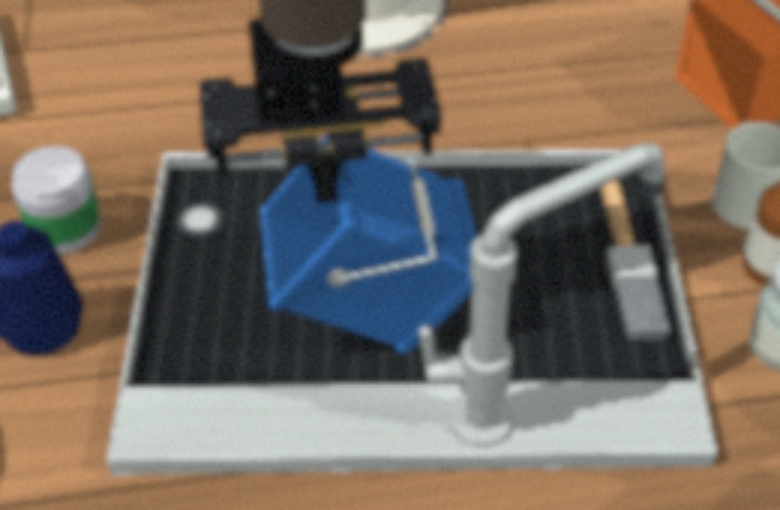

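The finger is inside the mouth behind the lip at crop (330,190), and the pail is tipped close to 38°. I push on slowly past the balance point.

>>> drive_tool:
  rows:
    - [0, 0, 4, 1, 0, 0, 0]
    - [0, 0, 4, 1, 0, 0, 0]
    - [0, 0, 4, 1, 0, 0, 0]
    - [0, 0, 3, 1, 0, 0, 0]
    - [0, 0, 3, 1, 0, 0, 0]

```text
time_s: 5.45
tcp_pos: [0.4871, -0.0731, 0.1926]
ee_rot: [[-1.0, -0.001, -0.0], [-0.001, 1.0, 0.0], [0.0, 0.0, -1.0]]
wrist_force: [0.6, 0.3, -0.6]
gripper_width: 0.005
gripper_force: 0.0
```

>>> drive_tool:
  rows:
    - [0, 0, 3, 1, 0, 0, 0]
    - [0, 0, 3, 1, 0, 0, 0]
    - [0, 0, 3, 1, 0, 0, 0]
    - [0, 0, 3, 0, 0, 0, 0]
    - [0, 0, 3, 0, 0, 0, 0]

```text
time_s: 5.87
tcp_pos: [0.4872, -0.0581, 0.1956]
ee_rot: [[-1.0, -0.001, 0.0], [-0.001, 1.0, 0.0], [-0.0, 0.0, -1.0]]
wrist_force: [0.2, -0.4, -0.3]
gripper_width: 0.006
gripper_force: 0.0
```

Run:
```python
from h import *
p=capture("scene"); cv2.imwrite("pics/s4.png",cv2.resize(p["frame"][150:320,180:440,::-1],(780,510)))
```

```text
(no output)
```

View pics/s4.png

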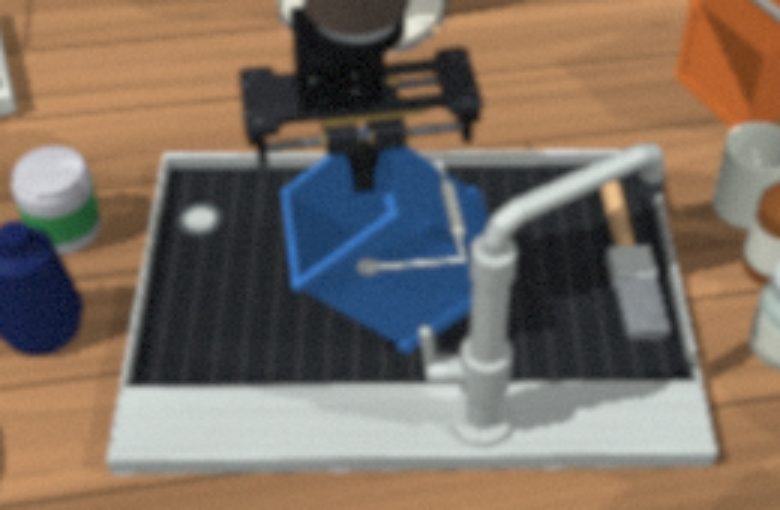

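>>> drive_tool:
  rows:
    - [0, 0, 4, 0, 0, 0, 0]
    - [0, 0, 4, 0, 0, 0, 0]
    - [0, 0, 4, 0, 0, 0, 0]
    - [0, 0, 4, 0, 0, 0, 0]
    - [0, 0, 0, 2, 0, 0, 0]

```text
time_s: 6.33
tcp_pos: [0.4869, -0.0418, 0.1973]
ee_rot: [[-1.0, -0.002, -0.001], [-0.002, 1.0, -0.0], [0.001, -0.0, -1.0]]
wrist_force: [0.4, -0.1, 0.5]
gripper_width: 0.008
gripper_force: 0.0
```

>>> drive_tool:
  rows:
    - [0, 0, 0, 5, 0, 0, 0]
    - [0, 0, 0, 10, 0, 0, 0]
    - [0, 0, 0, 10, 0, 0, 0]
    - [0, 0, 0, 0, 0, 0, 0]
    - [0, 0, 0, 0, 0, 0, 0]

```text
time_s: 6.75
tcp_pos: [0.4877, -0.0424, 0.2237]
ee_rot: [[-1.0, -0.0, 0.003], [-0.0, 1.0, 0.001], [-0.003, 0.001, -1.0]]
wrist_force: [0.1, 0.2, -0.9]
gripper_width: 0.005
gripper_force: 0.0
```

Run:
```python
from h import *
p=capture("scene"); cv2.imwrite("pics/s5.png",cv2.resize(p["frame"][150:320,180:440,::-1],(780,510)))
```

```text
(no output)
```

View pics/s5.png

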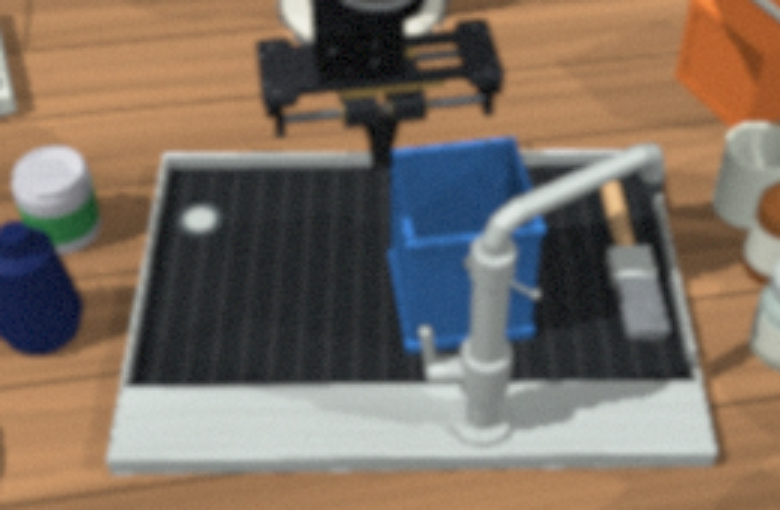

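The pail stands upright at crop (390–540, 140–348). I carry the gripper round to the left of the spout and measure.

>>> drive_tool:
  rows:
    - [0, -20, 0, 28, 0, 0, 0]
    - [0, -25, 0, 28, 0, 0, 0]
    - [0, -25, 30, 0, 0, 0, 0]
    - [0, -20, 35, 0, 0, 0, 0]
    - [0, 0, 40, 0, 0, 0, 0]

```text
time_s: 7.22
tcp_pos: [0.3937, 0.0618, 0.279]
ee_rot: [[-1.0, 0.002, -0.0], [0.002, 1.0, 0.001], [0.0, 0.001, -1.0]]
wrist_force: [1.5, 0.8, -1.0]
gripper_width: 0.004
gripper_force: 0.0
```

>>> drive_tool:
  rows:
    - [0, 0, 40, 0, 0, 0, 0]
    - [0, 0, 40, 0, 0, 0, 0]
    - [0, 0, 40, 0, 0, 0, 0]
    - [0, 0, 20, 0, 0, 0, 0]
    - [0, 0, 0, 0, 0, 0, 0]

```text
time_s: 7.63
tcp_pos: [0.3971, 0.2059, 0.2779]
ee_rot: [[-1.0, -0.005, -0.0], [-0.005, 1.0, -0.0], [0.0, -0.0, -1.0]]
wrist_force: [0.6, -0.9, 0.9]
gripper_width: 0.004
gripper_force: 0.0
```

```bash
cat > m.py <<'E'
from h import *
from scipy.optimize import least_squares
s=sense(); print("tcp",np.round(s["tcp_pos"],4))
p=capture("top"); q=capture("scene")
for P in (p,q):
    B,uv=cloud(P); hsv=cv2.cvtColor(P["frame"],cv2.COLOR_RGB2HSV)[uv[:,1],uv[:,0]]
    k=(abs(hsv[:,0].astype(int)-105)<8)&(hsv[:,1]>120)&(B[:,2]>.145)&(B[:,2]<.17)&(abs(B[:,0]-.49)<.13)&(abs(B[:,1]-.03)<.13)
    L=B[k]; r=cv2.minAreaRect((L[:,:2]*1000).astype(np.float32)); print("lip",k.sum(),np.round(r[0]),np.round(r[1]),round(r[2],1),np.round(np.percentile(L[:,2],[5,50,95]),4))
    T=B[(B[:,2]>.265)&(B[:,2]<.297)&(B[:,0]>.45)&(B[:,0]<.72)&(abs(B[:,1]-.06)<.14)]
    c=cv2.fitLine((T[:,:2]).astype(np.float32),cv2.DIST_HUBER,0,.01,.01).ravel(); t=(T[:,:2]-c[2:])@c[:2]
    print("tube",len(T),"ends",np.round(c[2:]+np.outer(np.percentile(t,[.5,99.5]),c[:2]),3).tolist(),"deg",np.degrees(np.arctan2(*c[1::-1])))
    V=B[(B[:,2]>.19)&(B[:,2]<.26)&(B[:,0]>.6)&(B[:,0]<.68)&(abs(B[:,1]-.02)<.04)]; print("pillar",len(V),np.round(V.mean(0),3))
    # pillar axis by radius 14 circle fit on upper pillar
    f=least_squares(lambda v:np.hypot(V[:,0]-v[0],V[:,1]-v[1])-.014,[.642,.02],loss="soft_l1",f_scale=.002); print("axis",np.round(f.x,4),np.median(abs(f.fun)))
E
python3 m.py
```

```text
tcp [0.3971 0.2059 0.2779]
lip 541 [490.  30.] [121. 120.] 0.0 [0.1498 0.1557 0.1601]
tube 556 ends [[0.584, 0.165], [0.644, 0.015]] deg -68.335556
pillar 131 [0.636 0.018 0.238]
axis [0.6429 0.0211] 0.001648442461137824
lip 437 [489.  28.] [120. 121.] 89.9 [0.1464 0.1551 0.1587]
tube 529 ends [[0.59, 0.163], [0.645, 0.015]] deg -69.491486
pillar 301 [0.65  0.017 0.231]
axis [0.641  0.0195] 0.0017227750093063623
```

The mouth centre is at (0.490, 0.029) with the lip at 0.156 m, so the pail is upright. The tap axis is at (0.642, 0.020) and the spout points at world 111°; it needs about 176.5°. I push from the tube's +x side, so I cross over the top and come down behind it.

>>> drive_tool:
  rows:
    - [0, 0, 0, 32, 0, 0, 0]
    - [0, 15, 0, 30, 0, 0, 0]
    - [0, 38, -8, 0, 0, 0, 0]
    - [0, 38, -8, 0, 0, 0, 0]
    - [0, 38, -8, 0, 0, 0, 0]

```text
time_s: 8.15
tcp_pos: [0.5273, 0.1767, 0.3415]
ee_rot: [[-1.0, 0.0, 0.001], [0.0, 1.0, 0.001], [-0.001, 0.001, -1.0]]
wrist_force: [0.2, 0.4, -0.2]
gripper_width: 0.007
gripper_force: 0.0
```

>>> drive_tool:
  rows:
    - [0, 38, -8, 0, 0, 0, 0]
    - [0, 38, -8, 0, 0, 0, 0]
    - [0, 38, -8, 0, 0, 0, 0]
    - [0, 5, -8, 0, 0, 0, 0]
    - [0, 0, 0, 0, 0, 0, 0]

```text
time_s: 8.57
tcp_pos: [0.6465, 0.1434, 0.3377]
ee_rot: [[-1.0, 0.004, -0.004], [0.004, 1.0, -0.002], [0.004, -0.002, -1.0]]
wrist_force: [-0.7, 0.2, -0.1]
gripper_width: 0.006
gripper_force: 0.0
```

Now down, then approach: first to (0.625, 0.147).

>>> drive_tool:
  rows:
    - [0, 2, 0, -25, 0, 0, 0]
    - [0, 0, 0, -25, 0, 0, 0]
    - [0, 0, 0, -17, 0, 0, 0]
    - [0, 0, 0, 0, 0, 0, 0]

```text
time_s: 8.9
tcp_pos: [0.6438, 0.1455, 0.2698]
ee_rot: [[-1.0, 0.0, -0.008], [0.0, 1.0, -0.002], [0.008, -0.002, -1.0]]
wrist_force: [-0.3, -0.9, 0.2]
gripper_width: 0.005
gripper_force: 0.0
```

>>> drive_tool:
  rows:
    - [0, -8, 1, 0, 0, 0, 0]
    - [0, -8, 0, 0, 0, 0, 0]
    - [0, -6, 0, 0, 0, 0, 0]
    - [0, -6, 0, 0, 0, 0, 0]
    - [0, -6, -1, 0, 0, 0, 0]

```text
time_s: 9.32
tcp_pos: [0.6128, 0.1469, 0.2752]
ee_rot: [[-1.0, -0.001, 0.003], [-0.001, 1.0, 0.001], [-0.003, 0.001, -1.0]]
wrist_force: [1.7, -0.3, 0.7]
gripper_width: 0.004
gripper_force: 0.6
```

>>> drive_tool:
  rows:
    - [0, -6, -4, 0, 0, 0, 0]
    - [0, -5, -4, 0, 0, 0, 0]
    - [0, -6, -3, 0, 0, 0, 0]
    - [0, -6, -4, 0, 0, 0, 0]
    - [0, -6, -4, 0, 0, 0, 0]

```text
time_s: 9.73
tcp_pos: [0.5837, 0.1273, 0.2737]
ee_rot: [[-1.0, -0.001, 0.0], [-0.001, 1.0, 0.0], [-0.0, 0.0, -1.0]]
wrist_force: [0.8, 0.6, 2.0]
gripper_width: -0.001
gripper_force: 0.9
```

>>> drive_tool:
  rows:
    - [0, -5, -4, 0, 0, 0, 0]
    - [0, -5, -4, 0, 0, 0, 0]
    - [0, -5, -5, 0, 0, 0, 0]
    - [0, -4, -5, 0, 0, 0, 0]
    - [0, -4, -5, 0, 0, 0, 0]

```text
time_s: 10.15
tcp_pos: [0.5605, 0.1041, 0.2734]
ee_rot: [[-1.0, -0.001, -0.001], [-0.001, 1.0, 0.0], [0.001, 0.0, -1.0]]
wrist_force: [-0.2, 2.5, 0.7]
gripper_width: 0.009
gripper_force: 0.8
```

>>> drive_tool:
  rows:
    - [0, -4, -5, 0, 0, 0, 0]
    - [0, -4, -5, 0, 0, 0, 0]
    - [0, -3, -6, 0, 0, 0, 0]
    - [0, -3, -5, 0, 0, 0, 0]
    - [0, 0, 0, 0, 0, 0, 0]

```text
time_s: 10.57
tcp_pos: [0.5464, 0.0823, 0.2736]
ee_rot: [[-1.0, 0.0, -0.001], [0.0, 1.0, -0.001], [0.001, -0.001, -1.0]]
wrist_force: [-0.6, 0.2, -0.4]
gripper_width: 0.004
gripper_force: 0.0
```

```bash
python3 m.py
```

```text
tcp [0.5464 0.0823 0.2736]
lip 417 [489.  30.] [118. 120.] 0.1 [0.1491 0.1557 0.1601]
tube 211 ends [[0.496, 0.075], [0.648, 0.016]] deg -20.92147
pillar 100 [0.64  0.017 0.24 ]
axis [0.643 0.021] 0.0015502057700095143
lip 427 [488.  29.] [121. 122.] 1.0 [0.1463 0.1556 0.1585]
tube 441 ends [[0.534, 0.069], [0.646, 0.016]] deg -25.518576
pillar 302 [0.65  0.017 0.231]
axis [0.6408 0.0193] 0.0016195675791190207
```

The tube is at about 159°, as planned. I finish the swing.

>>> drive_tool:
  rows:
    - [0, -2, -6, 0, 0, 0, 0]
    - [0, -2, -6, 0, 0, 0, 0]
    - [0, -2, -6, 0, 0, 0, 0]
    - [0, -2, -6, 0, 0, 0, 0]
    - [0, -1, -5, 0, 0, 0, 0]

```text
time_s: 11.08
tcp_pos: [0.5378, 0.0539, 0.2735]
ee_rot: [[-1.0, -0.001, -0.0], [-0.001, 1.0, -0.0], [0.0, -0.0, -1.0]]
wrist_force: [-0.9, 1.0, -0.1]
gripper_width: 0.005
gripper_force: 0.6
```

>>> drive_tool:
  rows:
    - [0, 0, -2, 0, 0, 0, 0]
    - [0, 0, 0, 0, 0, 0, 0]
    - [0, 0, 8, 0, 0, 0, 0]
    - [0, 0, 20, 0, 0, 0, 0]
    - [0, 0, 30, 0, 0, 0, 0]

```text
time_s: 11.5
tcp_pos: [0.5382, 0.1101, 0.2738]
ee_rot: [[-1.0, 0.002, 0.0], [0.002, 1.0, -0.001], [-0.0, -0.001, -1.0]]
wrist_force: [1.4, 0.9, -0.3]
gripper_width: 0.008
gripper_force: 0.0
```

>>> drive_tool:
  rows:
    - [0, 0, 20, 25, 0, 0, 0]
    - [0, -30, 20, 20, 0, 0, 0]
    - [0, -35, 20, 0, 0, 0, 0]
    - [0, -35, 20, 0, 0, 0, 0]
    - [0, 0, 0, 0, 0, 0, 0]

```text
time_s: 11.92
tcp_pos: [0.434, 0.1931, 0.3195]
ee_rot: [[-1.0, -0.007, 0.0], [-0.007, 1.0, 0.002], [-0.0, 0.002, -1.0]]
wrist_force: [-0.2, -0.6, -0.5]
gripper_width: 0.004
gripper_force: 0.0
```

```bash
python3 m.py
python3 - <<'E'
from h import *
p=capture("scene"); cv2.imwrite("pics/s6.png",cv2.resize(p["frame"][130:320,170:470,::-1],(780,494)))
E
```

```text
tcp [0.434  0.1931 0.3195]
lip 513 [490.  30.] [121. 120.] 0.1 [0.1491 0.1557 0.16  ]
tube 535 ends [[0.488, 0.035], [0.648, 0.02]] deg -5.1194987
pillar 87 [0.643 0.019 0.244]
axis [0.6429 0.0208] 0.0016374824821296253
lip 436 [488.  28.] [120. 120.] 0.3 [0.1472 0.1555 0.1589]
tube 408 ends [[0.494, 0.031], [0.647, 0.018]] deg -4.8576417
pillar 307 [0.65  0.017 0.23 ]
axis [0.6409 0.0192] 0.0015080029872654825
```

View pics/s6.png

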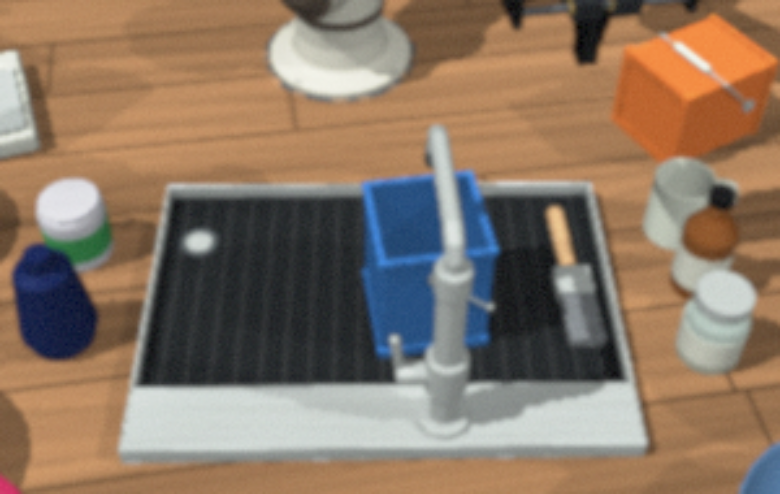

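The picture shows the pail upright at (362–495, 175–355), the spout over its mouth and everything else in place. The outlet is at about (0.493, 0.033) and the mouth centre at (0.490, 0.029), roughly 5 mm apart. The gripper is clear, so I hand in.

```bash
python3 -c "
from station import finish_job; print(finish_job())"
```

```text
the job is handed in; nothing more can be done
None
```

I tipped the pail upright on its base in the tray and swung the spout until its outlet was, by camera measurement, about 5 mm from the centre of the pail's mouth; the job is handed in, but no verdict was returned.

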